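Fit the splined drive spindle into the spiral potato cutter and keep it pressed home

ROBOT

A 6-joint arm with a two-finger parallel gripper is mounted at the origin on the work surface. World frame = base frame: x ahead of the robot, y to its left, z up, the work surface at z = 0. Lengths are in m, angles in degrees, forces in N, time in s.
With the tool pointing down it reaches from about 0.375 to 0.9 m from the base axis. Payload 3.1 kg.
Tool frame: the origin (TCP) lies at the very end of the fingers, on their centre line; the grasp point (between the pads) lies 19 mm behind it (bot.hold_point_z is the z of the grasp point in the tool frame, in m); z points along the fingers, y is the line along which they close (so a half turn about z gives the same grasp; the last joint's range is limited). The gripper opens to 87 mm and grips with 3 to 60 N. Pads are 19 mm wide; open, the fingers measure 117 mm over their backs; the gripper's body (75 mm by 190 mm) begins 51 mm behind the grasp point.
Start: joints at [57.496, 30.224, 82.088, -0, 67.689, -10.227], TCP at [0.237, 0.578, 0.223] pointing down, gripper open.
Joint ranges: [-176.69, 176.69], [-43.24, 126.21], [12.49, 139.97], [-82, 262], [0, 151.66], [-163.58, 163.58]. Speed limits (degrees/s): [159.86, 159.86, 180, 180, 180, 180].

INTERFACE

Orientations are given as a 3x3 rotation matrix whose columns are the frame's x, y, z axes.
In Python, from rig import bot, capture, camera_model gives the robot as it stands.
- The arm moves only by the tool apply_moves, never from a script. Its argument "plan" is text: rows parted by semicolons, each of 6 numbers parted by spaces: the shift along the tool's x, y, z in units of 0.05 m (1.0 is 0.05 m), then the turn, a rotation vector about the tool's x, y, z in units of 360 degrees (1.0 is 360 degrees). In form: dx dy dz ax ay az; .... A call has 1 to 10 rows; each row shifts and turns the commanded pose from where the row before left it, along the tool's axes as they then stand; what a row does not reach is not made up. A row lasts 1/12 s, in which the tool goes at most 41.7 mm and 7.16 degrees, less where a joint would pass 70% of its speed; a pose out of reach is approached as far as the arm can. A call with a number of a shift or a turn outside -1 to 1 is refused whole. A call with a gripper value outside its range is refused whole. "gripper" is the gripper command: -1 is shut, 1 is fully open, values between are in proportion, set as the call begins (left out, the last holds). The fingers move at their own pace and stop on an object; the grip force is fixed at half the most. Time passes only in rows, so rows that do not move let the fingers close. It gives the time, the measured TCP pose, the force, the opening and the grip force at its end, in the units of the state.
- bot.read_state(): the state, without advancing time (a new reading comes with each control period).
- capture(name): name is "side" or "top"; returns the picture (480x640x3 uint8, red, green, blue); there is no depth.
- camera_model(name): a dict with "vertical_fov" (degrees; the focal length in pixels is half the picture's height over the tangent of half this angle, whatever the lens; pixels are square), "cx", "cy" (the principal point, pixels), "position" and "rotation" of the camera in the world. Camera axes: x right, y down, z forward; pixel columns grow to the right and rows downward; lengths in m; the calibration is good to about 2 mm. A picture is of the moment at which its call begins. camera_model takes no time and is no camera call.
- bot.hand_in(): hands the job in; it is judged then, once.
The state is a dict: "time_s": time; "joint_positions": joint angles; "qvel": joint speeds; "tau": joint torques, N m; "position": TCP position; "tcp_rot": TCP orientation; "force": force on the tool from outside, world axes, zero at the start; "moment": the same for the moment, N m; "opening": opening from 0.0 (shut) to 1.0 (fully open); "grasp_force": force on a finger pad.
Only numpy, scipy, OpenCV 4.12 (cv2) and the standard library are available. Lean on these libraries where they do the work, as an engineer would, in place of code of your own. Each camera call takes 0.05 s, during which the arm holds its last target. There are 200 camera calls.

TASK

From the wooden stand take the drive spindle with the flat wing-shaped head, turn it until the ribs of its foot line up with the cross-shaped slots of the potato cutter's drive hub, and slide it straight down against the ejector spring until its collar sits flush on the hub. The spring pushes it out if you let go, so finish while still gripping it and pressing it fully home. Leave the other two spindles, the jar, the potato and the tongs where they are.

Things in the scene. Friction and masses are not known exactly. Their poses are not given: they have to be found in the camera images.
- spindle_grip (a point): Centre of the head of the spindle to be fitted (0.2 to 0.4 kg, loose, upright in a hole of the stand). The head is a flat upright black wing, 44 mm long (this point's x), 14 mm thick (y; grip across it), 36 mm tall (z, up). The whole spindle is 104 mm tall: head, 18 mm below this point a neck 18 mm in diameter and 30 mm long, then the collar and the ribbed foot.
- spindle: The same spindle; origin in the middle of the tip of its foot, 86 mm below the centre of its head, same axes. The foot is 32 mm long below the collar, with a plus-sign section: ribs 7.5 mm wide, 32 mm from tip to tip, one pair along x, one along y; the last 4 mm narrow to 5 mm by 27 mm as a lead-in. It fits the hub at any quarter turn.
- spindle_collar (a point): Middle of the underside of the same spindle's collar, 54 mm below the centre of its head; same axes. The collar is a steel disc 54 mm in diameter and 6 mm thick; this face comes to rest on the hub's top.
- hub_mouth (a point): Centre of the top of the cutter's drive hub, a roughly round aluminium boss 60 mm across, 38 mm proud of the steel deck, top 118 mm above the counter. Two crossing slots open upward in it, each 10 mm wide and 36 mm long, one along this point's x, one along y (z up): 1.25 mm play on each side of a rib. The hub is stiff to turn (about 0.5 N m) and stands at an arbitrary angle.
- cutter: Spiral potato cutter, fixed: white base 220 mm (x) by 310 mm (y), steel deck 80 mm above the counter. Origin on the counter under the hub's centre. Its mast, 200 mm high, begins 140 mm from the hub's axis on the +y side; the blade arm is swung away from the hub.
- ejector (a joint): Travel in m of the black sprung ejector plate in the socket: 0 when up, with its face 14 mm below the hub's top; 0.018 when the spindle is fully home; stop at 0.022. It pushes up with 6 N at 0 and 12 N at 0.018, more than the spindle's weight.
- stand: Wooden stand, fixed, 90 mm (x) by 290 mm (y) by 45 mm tall, origin at the centre of its underside. Three square through holes 38 mm wide at y = -90, 0 and 90 mm. A spindle hangs in each hole with its collar on the stand's top, foot inside; which one is in which hole varies. A spindle must be raised 32 mm to come clear.
- peeler_center (a point): Half-way up another spindle in the stand, not wanted: round knob head 34 mm in diameter, 30 mm tall, plain round foot; 98 mm tall.
- corer_center (a point): Half-way up another spindle in the stand, not wanted: low mushroom head 44 mm in diameter, 18 mm tall, plain round foot; 86 mm tall.
- jar: Sauce jar 64 mm in diameter, 75 mm tall, standing on the counter between stand and cutter; origin under its centre. Leave alone.
- potato_center (a point): A loose potato about 82 mm by 54 mm by 54 mm on the counter between stand and cutter; its centre. Leave alone.
- tongs: Steel tongs about 220 mm long and 11 mm thick lying on the counter beyond the stand; origin on the underside at mid length. Leave alone.
Things that resemble listed ones, but are neither listed nor needed, are in the scene too. What is shaped like the spindle but blue, green or pink is not meant.

How it is judged:
By the outcome, as a careful person would: the job done as asked, in the order asked, and still so for the second after the job is handed in, while the arm keeps its last pose, push and grip.
It also fails if it takes over 51 s, if anything falls off the work surface, if the arm or the gripper's body presses on something with over 40 N, if the wrist force passes 120 N, or if a joint passes its speed limit or range.

## Working session

There is one attempt and no reset: what is moved stays moved. The work goes in short steps, Python scripts to look and compute and a tool call to move; the robot and the scene stay as the last step left them, time stands still between calls to the robot, and variables do not carry over. Pictures are saved under pics/ and viewed, at most 10 in all, crops included, and the job is handed in when it is done.

Besides the shell and the picture viewer there is one more tool, called by a JSON object that holds its "fn" and its "kwargs", one argument or row to a line. apply_moves: Moves the arm, as the interface text tells. Its arguments: {"type":"object","properties":{"plan":{"type":"string"},"gripper":{"type":"number"}},"required":["plan"]}

```bash
mkdir -p pics
python3 - <<'E'
from rig import bot,capture,camera_model
import cv2
for n in("side","top"):
    cv2.imwrite(f"pics/{n}0.png",capture(n)[:,:,::-1]);print(n,camera_model(n))
s=bot.read_state();print(s['time_s'],s['position'],s['tcp_rot'],s['force'],s['opening'],bot.hold_point_z)
E
```

```text
side {'vertical_fov': 43.232933184727905, 'cx': 313.12051767665224, 'cy': 242.98127451329313, 'position': array([ 0.06299664, -0.85195744,  0.98317977]), 'rotation': array([[ 0.86175789, -0.34193068,  0.37477559],
       [-0.50687121, -0.61136425,  0.6077132 ],
       [ 0.02132861, -0.7136646 , -0.70016278]])}
top {'vertical_fov': 43.31267404454064, 'cx': 317.29045158108977, 'cy': 237.54881264206895, 'position': array([ 0.39769604, -0.10293674,  1.27604584]), 'rotation': array([[-0.00934373, -0.99095107,  0.13389802],
       [-0.99975752,  0.01192787,  0.0185102 ],
       [-0.01993982, -0.1336926 , -0.99082223]])}
0.1 [0.23651895 0.57780968 0.22166164] [[-9.25375775e-01  3.79049556e-01 -1.05362748e-03]
 [ 3.79050848e-01  9.25374430e-01 -1.61833891e-03]
 [ 3.61569280e-04 -1.89695001e-03 -9.99998135e-01]] [-0.01018072 -0.042639    0.08572332] 0.9949563853105892 -0.0187
```

View pics/side0.png

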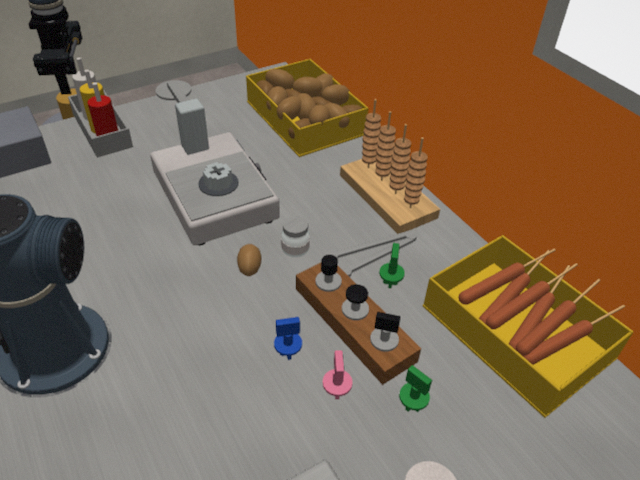

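View pics/top0.png

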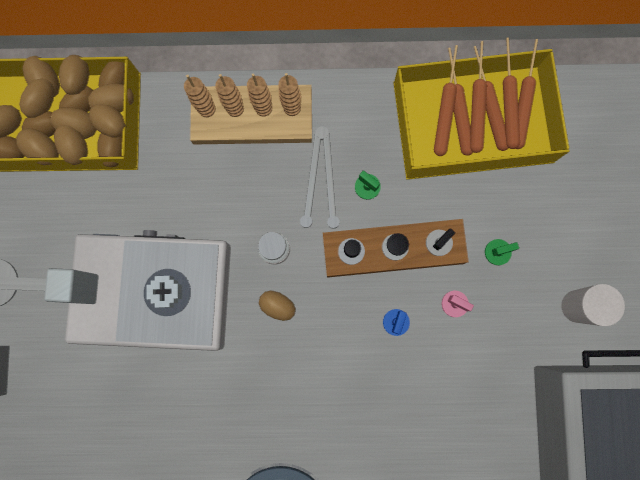

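The top view shows the black wing spindle in the stand's right hole at about (443,240), and the hub at about (162,291). Next I'll enlarge both.

Run:
```python
import cv2,numpy as np
t=cv2.imread("pics/top0.png");s=cv2.imread("pics/side0.png")
def c(i,u,v,h=25,S=8):return cv2.resize(i[v-h:v+h,u-h:u+h],None,fx=S,fy=S,interpolation=cv2.INTER_CUBIC)
o=np.hstack([c(t,443,241,24,8),c(t,162,291,24,8)])
p=np.hstack([c(s,386,330,24,8),c(s,218,178,24,8)])
g=np.vstack([o,p])[:600]
cv2.imwrite("pics/crop0.png",cv2.resize(np.vstack([o,p]),(600,600)))
cv2.imwrite("pics/crop1.png",o)
```

```text
(no output)
```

View pics/crop1.png

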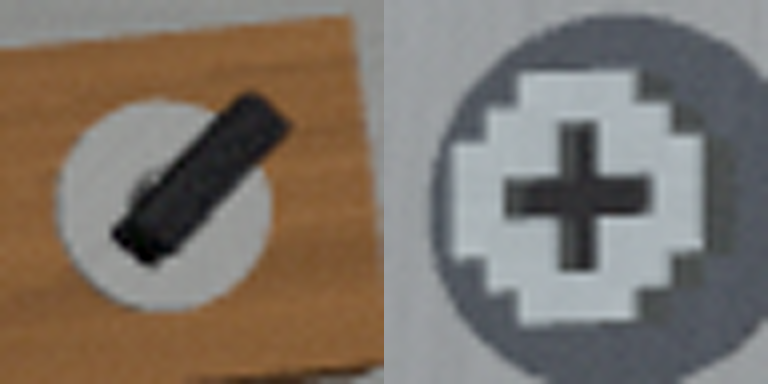

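View pics/crop0.png

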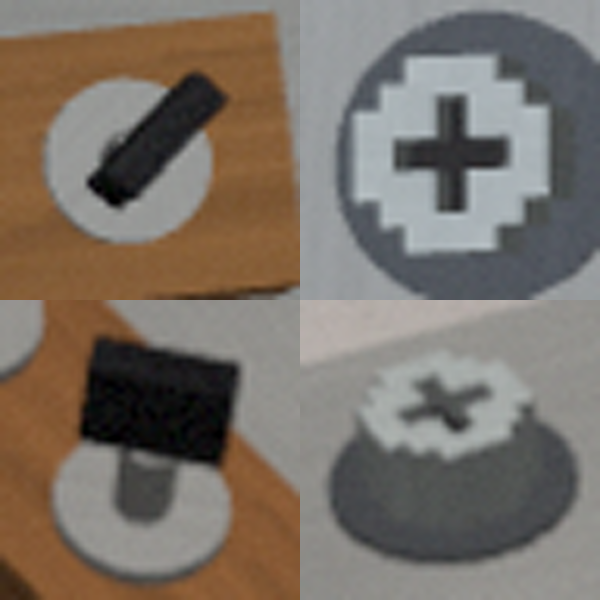

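Wing: its top face sits diagonally at about (443,240). Hub: the cross slot is centred at about (161.8,291), nearly axis-aligned. I'll refine both with model fits in each camera.

```bash
cat > h.py <<'E'
import numpy as np,cv2
from scipy.optimize import minimize
from rig import bot,capture,camera_model
def proj(n,P):
    m=camera_model(n);f=240/np.tan(np.radians(m['vertical_fov'])/2)
    q=(np.atleast_2d(P)-m['position'])@m['rotation'];return q[:,:2]/q[:,2:]*f+[m['cx'],m['cy']]
def pts(p,z,L):  # local points -> world
    c,s=np.cos(p[2]),np.sin(p[2]);L=np.asarray(L,float)
    return np.c_[p[0]+c*L[:,0]-s*L[:,1],p[1]+s*L[:,0]+c*L[:,1],z+L[:,2]]
def fill(polys,u0,v0,S,w):
    o=np.zeros((w*S,w*S),np.uint8)
    for q in polys: cv2.fillPoly(o,[np.round(((q-[u0,v0]+.5)*S-.5)*16).astype(np.int32)],1,shift=4)
    return cv2.resize(o.astype(np.float32),(w,w),interpolation=cv2.INTER_AREA)
def box(a,b,c): return np.array([[x,y,z] for x in(-a,a) for y in(-b,b) for z in(-c,c)])/2
def fit(imgs,z,model,lo,hi,p0,centre=None,w=48,half=None,ring=None):
    """imgs {cam:gray}; model(n,p)->polys of dark area; darkness from lo..hi grey"""
    D={}
    for n,g in imgs.items():
        u,v=np.round(proj(n,[[p0[0],p0[1],z]])[0]).astype(int)-w//2
        D[n]=(u,v,np.clip((hi-g[v:v+w,u:u+w].astype(float))/(hi-lo),0,1))
    def cost(p):
        e=0
        for n,(u,v,d) in D.items():
            m=fill(model(n,p),u,v,8,w);k=1
            if ring: k=fill([proj(n,pts([p0[0],p0[1],0],z,[[ring*np.cos(t),ring*np.sin(t),0] for t in np.arange(0,6.3,.2)]))],u,v,8,w)
            e+=(((m-d)**2)*k).sum()
        return e
    best=None
    for t in np.radians(np.arange(-90,90,10)) if len(p0)<3 else [p0[2]]:
        q=np.array([p0[0],p0[1],t]);S=np.array([q,q+[.006,0,0],q+[0,.006,0],q+[0,0,.15]])
        r=minimize(cost,q,method='Nelder-Mead',options=dict(initial_simplex=S,xatol=1e-5,fatol=1e-3))
        if best is None or r.fun<best.fun:best=r
    return best.x,best.fun
def wing(z): return lambda n,p:[cv2.convexHull(proj(n,pts(p,z,box(.044,.014,.036))).astype(np.float32))[:,0]]
def slots(n,p):
    r=lambda a,b:proj(n,pts(p,.118,[[-a,-b,0],[a,-b,0],[a,b,0],[-a,b,0]]))
    return [r(.018,.005),r(.005,.018)]
def unproj(n,u,v,z):
    m=camera_model(n);f=240/np.tan(np.radians(m['vertical_fov'])/2)
    d=m['rotation']@[(u-m['cx'])/f,(v-m['cy'])/f,1];return m['position']+d*(z-m['position'][2])/d[2]
E
python3 - <<'E'
from h import *
G={n:cv2.imread(f"pics/{n}0.png").max(2) for n in("side","top")}
w0=unproj('top',443,240,.099);h0=unproj('top',161.8,291.06,.118);print(w0,h0)
for ns in(["top"],["side"],["top","side"]):
    I={n:G[n] for n in ns}
    p,c=fit(I,.099,wing(.099),50,140,w0[:2]);print(ns,'wing',p[:2].round(4),np.degrees(p[2]).round(1),round(c,1))
    p,c=fit(I,.118,slots,70,190,h0[:2],ring=.022);print(ns,'hub',p[:2].round(4),np.degrees(p[2]).round(1),round(c,1))
for n,u,v,z in(("top",350,250,.1),("top",396,244,.1),("top",273,248,.075),("top",277,305,.03),('top',60,284,.2)):print(unproj(n,u,v,z)[:2].round(3))
E
```

```text
[ 0.54896162 -0.32683894  0.099     ] [0.45408365 0.21835062 0.118     ]
['top'] wing [ 0.551  -0.3279] -45.0 25.9Traceback (most recent call last):
  File "<stdin>", line 7, in <module>
  File "h.py", line 31, in fit
    r=minimize(cost,q,method='Nelder-Mead',options=dict(initial_simplex=S,xatol=1e-5,fatol=1e-3))
    res = _minimize_neldermead(fun, x0, args, callback, bounds=bounds,
                               **options)
    fxcc = func(xcc)
    fx = function(np.copy(x), *(wrapper_args + args))
  File "h.py", line 25, in cost
    if ring: k=fill([proj(n,pts([p0[0],p0[1],0],z,[[ring*np.cos(t),ring*np.sin(t),0] for t in np.arange(0,6.3,.2)]))],u,v,8,w)
                     ~~~~^^^^^^^^^^^^^^^^^^^^^^^^^^^^^^^^^^^^^^^^^^^^^^^^^^^^^^^^^^^^^^^^^^^^^^^^^^^^^^^^^^^^^^^^^^^
  File "h.py", line 5, in proj
    m=camera_model(n);f=240/np.tan(np.radians(m['vertical_fov'])/2)
ValueError: time passes only in moves, steps and waits
```

```bash
sed -i 's/^from rig import.*/from rig import bot,capture,camera_model as _cm\nfrom functools import lru_cache\ncamera_model=lru_cache(None)(_cm)/' h.py
python3 - <<'E'
from h import *
G={n:cv2.imread(f"pics/{n}0.png").max(2) for n in("side","top")}
print({n:sorted(camera_model(n)) for n in G})
w0=unproj('top',443,240,.099);h0=unproj('top',161.8,291.06,.118)
for ns in(["top"],["side"],["top","side"]):
    I={n:G[n] for n in ns}
    p,c=fit(I,.099,wing(.099),50,140,w0[:2]);print(ns,'wing',p[:2].round(4),np.degrees(p[2]).round(1),round(c,1))
    p,c=fit(I,.118,slots,70,190,h0[:2],ring=.022);print(ns,'hub',p[:2].round(4),np.degrees(p[2]).round(1),round(c,1))
for n,u,v,z in(("top",350,250,.1),("top",396,244,.1),("top",273,248,.075),("top",277,305,.03),('top',60,284,.2)):print(unproj(n,u,v,z)[:2].round(3))
E
```

```text
{'side': ['cx', 'cy', 'position', 'rotation', 'vertical_fov'], 'top': ['cx', 'cy', 'position', 'rotation', 'vertical_fov']}
['top'] wing [ 0.551  -0.3279] -45.0 25.9
['top'] hub [0.454  0.2185] -88.2 2.0
['side'] wing [ 0.5496 -0.3307] -44.1 97.7
['side'] hub [0.4531 0.2152] -88.9 5.4
['top', 'side'] wing [ 0.5509 -0.3288] -44.3 145.2
['top', 'side'] hub [0.4538 0.2181] 1.6 16.9
[ 0.531 -0.145]
[ 0.542 -0.235]
[0.54  0.008]
[0.427 0.004]
[0.465 0.379]
```

```bash
cat >> h.py <<'E'
def go(P,yh,show=True):
    s=bot.read_state();R=np.array(s['tcp_rot']);p=np.array(s['position'])
    yh=np.radians(yh);y=np.array([np.cos(yh),np.sin(yh),0]);z=np.array([0,0,-1.]);T=np.c_[np.cross(y,z),y,z]
    from scipy.spatial.transform import Rotation as Q
    rv=Q.from_matrix(R.T@T).as_rotvec()/(2*np.pi);d=np.array(P)-p
    print('t',s['time_s'],'shift in present axes',(R.T@d/.05).round(3),'turn',rv.round(4),'shift after turn',(T.T@d/.05).round(3),'F',np.round(s['force'],1))
E
python3 -c "
from h import *
go([.5503,-.3293,.2817],45.5)"
```

```text
t 0.1 shift in present axes [-12.684 -14.412  -1.178] turn [-0.0003  0.      0.0617] shift after turn [-17.192  -8.541  -1.201] F [-0.  -0.   0.1]
```

{"fn": "apply_moves", "kwargs": {
  "plan": "0 0 -0.6 0 0 0.0154; 0 0 -0.6 0 0 0.0154; 0 0 0 0 0 0.0154; 0 0 0 0 0 0.0155; -0.3 -0.15 0 0 0 0; -0.6 -0.3 0 0 0 0; -0.7 -0.35 0 0 0 0; -0.7 -0.35 0 0 0 0; -0.7 -0.35 0 0 0 0; -0.7 -0.35 0 0 0 0",
  "gripper": 0.2
}}

```text
time_s: 0.93
position: [0.3038, 0.3809, 0.2821]
tcp_rot: [[-0.714, 0.7, -0.001], [0.7, 0.714, -0.001], [-0.0, -0.001, -1.0]]
force: [0.8, -0.6, 0.2]
opening: 0.605
grasp_force: 0.0
```

{"fn": "apply_moves", "kwargs": {
  "plan": "-0.7 -0.35 0 0 0 0; -0.7 -0.35 0 0 0 0; -0.7 -0.35 0 0 0 0; -0.7 -0.35 0 0 0 0; -0.7 -0.35 0 0 0 0; -0.7 -0.35 0 0 0 0; -0.7 -0.35 0 0 0 0; -0.7 -0.35 0 0 0 0; -0.7 -0.35 0 0 0 0; -0.7 -0.35 0 0 0 0"
}}

```text
time_s: 1.77
position: [0.431, 0.0107, 0.2824]
tcp_rot: [[-0.713, 0.701, -0.0], [0.701, 0.713, 0.0], [0.0, 0.0, -1.0]]
force: [1.6, 0.6, 1.1]
opening: 0.603
grasp_force: 0.0
```

{"fn": "apply_moves", "kwargs": {
  "plan": "-0.7 -0.35 0 0 0 0; -0.7 -0.35 0 0 0 0; -0.7 -0.35 0 0 0 0; -0.7 -0.35 0 0 0 0; -0.7 -0.35 0 0 0 0; -0.3 -0.15 0 0 0 0; 0 0 0 0 0 0; 0 0 0 0 0 0"
}}

```text
time_s: 2.43
position: [0.4995, -0.1883, 0.2818]
tcp_rot: [[-0.712, 0.702, -0.002], [0.702, 0.712, 0.002], [0.003, 0.0, -1.0]]
force: [-0.7, 0.1, 1.1]
opening: 0.601
grasp_force: 0.0
```

```bash
python3 -c "
from h import *
go([.5503,-.3293,.18],45.5)"
```

```text
t 2.4333 shift in present axes [-2.709 -1.295  2.028] turn [ 0.     -0.0004 -0.0002] shift after turn [-2.702 -1.299  2.035] F [-0.7  0.1  1.1]
```

{"fn": "apply_moves", "kwargs": {
  "plan": "-0.675 -0.325 0 0 0 0; -0.675 -0.325 0 0 0 0; -0.675 -0.325 0 0 0 0; -0.675 -0.325 0 0 0 0; 0 0 0.5 0 0 0; 0 0 0.5 0 0 0; 0 0 0.5 0 0 0; 0 0 0.5 0 0 0; 0 0 0 0 0 0; 0 0 0 0 0 0"
}}

```text
time_s: 3.27
position: [0.5499, -0.3265, 0.1815]
tcp_rot: [[-0.715, 0.699, -0.004], [0.699, 0.715, 0.004], [0.005, 0.0, -1.0]]
force: [0.1, -0.4, 1.6]
opening: 0.604
grasp_force: 0.0
```

Run:
```python
from h import *
go([.5503,-.3293,.0803],45.5)
s=capture('side')[:,:,::-1];u,v=proj('side',[[.55,-.33,.13]])[0].astype(int)
cv2.imwrite('pics/s1.png',cv2.resize(s[v-60:v+60,u-60:u+60],None,fx=5,fy=5,interpolation=cv2.INTER_CUBIC));print(u,v)
```

```text
t 3.2667 shift in present axes [-0.055 -0.035  2.023] turn [ 0.     -0.0008  0.0003] shift after turn [-0.045 -0.035  2.023] F [ 0.1 -0.4  1.6]
388 311
```

View pics/s1.png

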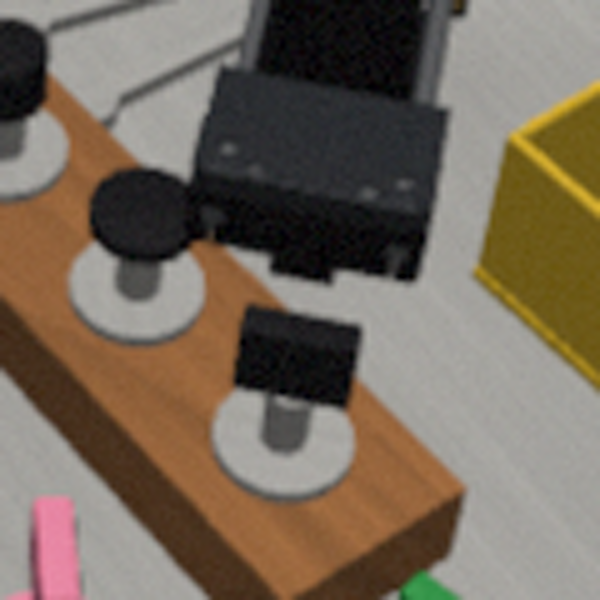

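The open fingers hover straight above the wing, close to centred (head at about crop (300,350)) with the right yaw. Descending.

{"fn": "apply_moves", "kwargs": {
  "plan": "-0.05 -0.03 0.4 0 -0.0006 0; 0 0 0.4 0 0 0; 0 0 0.4 0 0 0; 0 0 0.4 0 0 0; 0 0 0.2 0 0 0; 0 0 0.2 0 0 0; 0 0 0 0 0 0; 0 0 0 0 0 0"
}}

```text
time_s: 3.98
position: [0.5524, -0.3326, 0.0835]
tcp_rot: [[-0.714, 0.701, 0.004], [0.701, 0.714, -0.003], [-0.005, 0.0, -1.0]]
force: [-0.2, 0.2, 0.7]
opening: 0.6
grasp_force: 0.0
```

{"fn": "apply_moves", "kwargs": {
  "plan": "0 0 0 0 0 0; 0 0 0 0 0 0; 0 0 0 0 0 0; 0 0 0 0 0 0; 0 0 0 0 0 0; 0 0 0 0 0 0; 0 0 0 0 0 0; 0 0 0 0 0 0; 0 0 0 0 0 0; 0 0 0 0 0 0",
  "gripper": -1
}}

```text
time_s: 4.82
position: [0.5522, -0.3322, 0.0826]
tcp_rot: [[-0.713, 0.701, 0.003], [0.701, 0.713, -0.003], [-0.004, 0.001, -1.0]]
force: [2.0, 0.9, 1.7]
opening: 0.161
grasp_force: 30.0
```

{"fn": "apply_moves", "kwargs": {
  "plan": "0 0 -0.2 0 0 0; 0 0 -0.3 0 0 0; 0 0 -0.4 0 0 0; 0 0 -0.5 0 0 0; 0 0 -0.5 0 0 0; 0 0 -0.5 0 0 0; 0 0 -0.5 0 0 0; 0 0 -0.2 0 0 0; 0 0 0 0 0 0; 0 0 0 0 0 0"
}}

```text
time_s: 5.65
position: [0.5507, -0.3317, 0.2371]
tcp_rot: [[-0.713, 0.701, 0.002], [0.701, 0.713, -0.002], [-0.003, -0.0, -1.0]]
force: [0.2, 0.5, -4.1]
opening: 0.157
grasp_force: 30.0
```

```bash
python3 -c "
from h import *
go([.4535,.2168,.235],1.4)"
```

```text
t 5.65 shift in present axes [9.074 6.463 0.014] turn [1.000e-04 4.000e-04 1.225e-01] shift after turn [11.013 -1.675  0.041] F [ 0.2  0.5 -4.1]
```

{"fn": "apply_moves", "kwargs": {
  "plan": "0 0 0 0 0 0.0175; 0 0 0 0 0 0.0175; 0 0 0 0 0 0.0175; 0 0 0 0 0 0.0175; 0 0 0 0 0 0.0175; 0 0 0 0 0 0.0175; 0 0 0 0 0 0.0175; 0.3 -0.04 0 0 0 0; 0.5 -0.08 0 0 0 0; 0.6 -0.09 0 0 0 0"
}}

```text
time_s: 6.48
position: [0.5377, -0.2622, 0.2342]
tcp_rot: [[-0.022, 1.0, -0.001], [1.0, 0.022, -0.0], [-0.0, -0.001, -1.0]]
force: [1.0, 0.7, -4.0]
opening: 0.158
grasp_force: 30.0
```

{"fn": "apply_moves", "kwargs": {
  "plan": "0.6 -0.09 0 0 0 0; 0.6 -0.09 0 0 0 0; 0.6 -0.09 0 0 0 0; 0.6 -0.09 0 0 0 0; 0.6 -0.09 0 0 0 0; 0.6 -0.09 0 0 0 0; 0.6 -0.09 0 0 0 0; 0.6 -0.09 0 0 0 0; 0.6 -0.09 0 0 0 0; 0.6 -0.09 0 0 0 0"
}}

```text
time_s: 7.32
position: [0.4845, 0.0381, 0.2342]
tcp_rot: [[-0.024, 1.0, -0.003], [1.0, 0.024, -0.002], [-0.002, -0.003, -1.0]]
force: [-0.6, 0.7, -3.3]
opening: 0.163
grasp_force: 30.0
```

{"fn": "apply_moves", "kwargs": {
  "plan": "0.6 -0.09 0 0 0 0; 0.6 -0.09 0 0 0 0; 0.6 -0.09 0 0 0 0; 0.6 -0.09 0 0 0 0; 0.6 -0.09 0 0 0 0; 0.4 -0.08 0 0 0 0; 0.2 -0.04 0 0 0 0; 0 0 0 0 0 0; 0 0 0 0 0 0; 0 0 0 0 0 0"
}}

```text
time_s: 8.15
position: [0.4538, 0.2146, 0.2351]
tcp_rot: [[-0.024, 1.0, 0.001], [1.0, 0.024, -0.004], [-0.004, 0.001, -1.0]]
force: [-1.1, -0.5, -3.6]
opening: 0.157
grasp_force: 30.0
```

Run:
```python
from h import *
go([.4535,.2168,.235],1.4)
s=bot.read_state();p=np.array(s['position']);print(p,np.array(s['tcp_rot']).round(4).tolist())
o=[]
for n in('side','top'):
    i=capture(n)[:,:,::-1];cv2.imwrite(f'pics/{n}2.png',i);u,v=proj(n,[[.4535,.2168,.16]])[0].astype(int);print(n,u-36,v-50)
    o.append(cv2.resize(i[v-50:v+50,u-36:u+36],None,fx=5.5,fy=5.5,interpolation=cv2.INTER_CUBIC))
cv2.imwrite('pics/c2.png',np.hstack(o))
```

```text
t 8.15 shift in present axes [ 0.044 -0.004  0.003] turn [ 0.0002  0.0006 -0.0001] shift after turn [ 0.044 -0.004  0.003] F [-1.1 -0.5 -3.6]
[0.45377079 0.21461544 0.235146  ] [[-0.024, 0.9997, 0.0014], [0.9997, 0.024, -0.0039], [-0.0039, 0.0013, -1.0]]
side 178 104
top 120 240
```

View pics/c2.png

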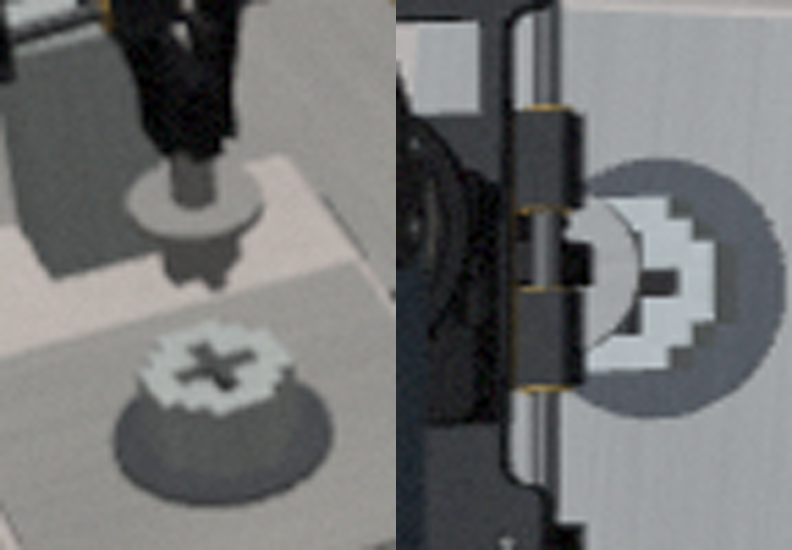

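The spindle hangs upright over the hub with its ribs roughly aligned; the collar is at about (213,140) in the side view and its right edge at (164,289) in the top view. Next I'll fit the collar rim in both views to get its offset from the hub.

```bash
cat >> h.py <<'E'
def collar(n,g,zu,p0,amin,amax,grid=.008):
    """gradient fit of the collar silhouette; pixel-angle range (deg, image, from centre) used"""
    g=cv2.GaussianBlur(g.astype(np.float32),(0,0),.7);gx=cv2.Sobel(g,5,1,0,ksize=3);gy=cv2.Sobel(g,5,0,1,ksize=3)
    t=np.linspace(0,2*np.pi,180,endpoint=False)
    def score(p):
        C=np.c_[p[0]+.027*np.cos(t),p[1]+.027*np.sin(t)]
        q=proj(n,np.r_[np.c_[C,0*t+zu],np.c_[C,0*t+zu+.006]]).astype(np.float32)
        h=cv2.convexHull(q)[:,0];e=np.roll(h,-1,0)
        s=np.vstack([h+(e-h)*k for k in np.arange(0,1,.1)]);T=np.vstack([e-h]*10)
        c=s.mean(0);a=np.degrees(np.arctan2(s[:,1]-c[1],s[:,0]-c[0]));L=np.linalg.norm(T,axis=1)
        k=(a>amin)&(a<amax)
        N=np.c_[T[:,1],-T[:,0]]
        f=lambda G:cv2.remap(G,s[None,:,0],s[None,:,1],cv2.INTER_LINEAR)[0]
        d=f(gx)*N[:,0]+f(gy)*N[:,1]
        return -np.abs(d[k]).sum()/L[k].sum()
    from scipy.optimize import brute
    return brute(score,[(p0[0]-grid,p0[0]+grid),(p0[1]-grid,p0[1]+grid)],Ns=17,finish=lambda f,x,**k:minimize(f,x,method='Nelder-Mead').x,full_output=True)[:2]
E
python3 - <<'E'
from h import *
p0=[.4538,.2146]
for n,r in(("side",[(0,180),(-30,200),(-20,150)]),("top",[(-55,65),(-45,55),(-35,45)])):
    g=cv2.imread(f"pics/{n}2.png")[:,:,1];
    for a in r:
        x,f=collar(n,g,.1975,p0,*a);print(n,a,x.round(4),round(f,1))
    q,c=fit({n:cv2.imread(f"pics/{n}0.png").max(2)},.118,slots,70,190,[.4537,.218,0.03],ring=.022);print('hub',q[:2].round(4),np.degrees(q[2]).round(2))
g=cv2.imread("pics/side2.png").max(2)
q,c=fit({'side':g},.118,slots,70,190,[.4531,.2152,0.02],ring=.022);print('hub now',q[:2].round(4),np.degrees(q[2]).round(2))
E
```

```text
Traceback (most recent call last):
  File "h.py", line 65, in collar
    return brute(score,[(p0[0]-grid,p0[0]+grid),(p0[1]-grid,p0[1]+grid)],Ns=17,finish=lambda f,x,**k:minimize(f,x,method='Nelder-Mead').x,full_output=True)[:2]
           ~~~~~^^^^^^^^^^^^^^^^^^^^^^^^^^^^^^^^^^^^^^^^^^^^^^^^^^^^^^^^^^^^^^^^^^^^^^^^^^^^^^^^^^^^^^^^^^^^^^^^^^^^^^^^^^^^^^^^^^^^^^^^^^^^^^^^^^^^^^^^^^^
  File "h.py", line 62, in score
    d=f(gx)*N[:,0]+f(gy)*N[:,1]
      ~^^^^
  File "h.py", line 61, in <lambda>
    f=lambda G:cv2.remap(G,s[None,:,0],s[None,:,1],cv2.INTER_LINEAR)[0]
               ~~~~~~~~~^^^^^^^^^^^^^^^^^^^^^^^^^^^^^^^^^^^^^^^^^^^^
cv2.error: OpenCV(4.12.0) /io/opencv/modules/imgproc/src/imgwarp.cpp:1821: error: (-215:Assertion failed) ((map1.type() == CV_32FC2 || map1.type() == CV_16SC2) && map2.empty()) || (map1.type() == CV_32FC1 && map2.type() == CV_32FC1) in function 'remap'
```

```bash
sed -i 's/for k in np.arange(0,1,.1)\]);T=/for k in np.arange(0,1,.1)]).astype(np.float32);T=/; s/s\[None,:,0\],s\[None,:,1\]/s[None,:,0].copy(),s[None,:,1].copy()/' h.py
cat > m.py <<'E'
from h import *
p0=[.4538,.2146]
for n,r in(("side",[(0,180),(-30,200),(-20,150)]),("top",[(-55,65),(-45,55),(-35,45)])):
    g=cv2.imread(f"pics/{n}2.png")[:,:,1];
    for a in r:
        x,f=collar(n,g,.1975,p0,*a);print(n,a,x.round(4),round(f,1))
    q,c=fit({n:cv2.imread(f"pics/{n}0.png").max(2)},.118,slots,70,190,[.4537,.218,0.03],ring=.022);print('hub',q[:2].round(4),np.degrees(q[2]).round(2))
g=cv2.imread("pics/side2.png").max(2)
q,c=fit({'side':g},.118,slots,70,190,[.4531,.2152,0.02],ring=.022);print('hub now',q[:2].round(4),np.degrees(q[2]).round(2))
E
python3 m.py
```

```text
side (0, 180) 0.4552 0.2
side (-30, 200) 0.4551 0.2
side (-20, 150) 0.4544 0.2
hub [0.4531 0.2152] 1.26
top (-55, 65) 0.4575 0.2
top (-45, 55) 0.4575 0.2
top (-35, 45) 0.4572 0.2
hub [0.454  0.2187] 1.55
hub now [0.4531 0.2152] 1.18
```

```bash
sed -i "s/finish=lambda f,x,\*\*k:minimize(f,x,method='Nelder-Mead').x/finish=lambda f,x,**k:(lambda r:(r.x,r.fun))(minimize(f,x,method='Nelder-Mead'))/" h.py; python3 m.py
```

```text
side (0, 180) [0.4552 0.2239] -157.1
side (-30, 200) [0.4551 0.2239] -138.6
side (-20, 150) [0.4544 0.224 ] -145.5
hub [0.4531 0.2152] 1.26
top (-55, 65) [0.4575 0.2186] -163.0
top (-45, 55) [0.4575 0.2186] -175.2
top (-35, 45) [0.4572 0.2188] -192.3
hub [0.454  0.2187] 1.55
hub now [0.4531 0.2152] 1.18
```

Run:
```python
from h import *
print(unproj('side',213.4-.4,140.8-.4,.2005))
I={n:cv2.imread(f"pics/{n}2.png") for n in('side','top')}
for zu in(.1915,.1945,.1975,.2005,.2035):
    a=collar('side',I['side'][:,:,1],zu,[.454,.219],-20,190,.012);b=collar('top',I['top'][:,:,1],zu,[.4545,.218],-45,55,.012)
    print(zu,a[0].round(4),round(a[1]),b[0].round(4),round(b[1]))
o=[]
for n,p,(u,v) in(('side',(.4552,.2239),(178,104)),('top',(.4575,.2186),(120,240))):
    i=cv2.resize(I[n][v:v+100,u:u+72],None,fx=5.5,fy=5.5,interpolation=cv2.INTER_CUBIC)
    t=np.linspace(0,6.2832,100)
    for P,c in((p,(0,0,255)),((.4538,.2146),(255,160,0))):
        for z in(.1975,.2035):
            q=proj(n,np.c_[P[0]+.027*np.cos(t),P[1]+.027*np.sin(t),0*t+z]);q=(q-[u,v]+.5)*5.5-.5
            cv2.polylines(i,[q.astype(np.int32)],True,c,1)
    o.append(i)
cv2.imwrite('pics/c3.png',np.hstack(o))
```

```text
[0.45275998 0.21573914 0.2005    ]
0.1915 [0.4579 0.2319] -147 [0.4578 0.2203] -175
0.1945 [0.4565 0.2278] -146 [0.4577 0.2195] -175
0.1975 [0.4551 0.2239] -146 [0.4575 0.2187] -175
0.2005 [0.4537 0.2199] -145 [0.4574 0.2179] -175
0.2035 [0.4523 0.2159] -145 [0.4573 0.217 ] -175
```

View pics/c3.png

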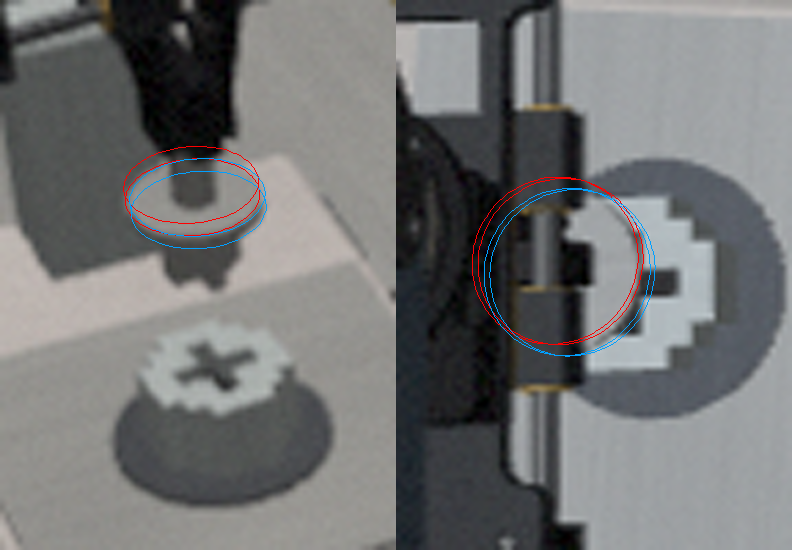

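In the overlay, the collar sits about 0.5 mm off the hub axis. By hand reading, both views agree on roughly (-0.5, +0.45) mm, and the automatic fit had latched on the wrong edge. I'll apply that correction and descend in steps.

{"fn": "apply_moves", "kwargs": {
  "plan": "-0.01 0.01 0.2 0 0 0; 0 0 0.2 0 0 0; 0 0 0.2 0 0 0; 0 0 0.2 0 0 0; 0 0 0.1 0 0 0; 0 0 0 0 0 0; 0 0 0 0 0 0; 0 0 0 0 0 0"
}}

```text
time_s: 8.92
position: [0.4551, 0.215, 0.1914]
tcp_rot: [[-0.024, 1.0, 0.004], [1.0, 0.024, -0.002], [-0.003, 0.004, -1.0]]
force: [0.4, -0.3, -3.7]
opening: 0.159
grasp_force: 30.0
```

{"fn": "apply_moves", "kwargs": {
  "plan": "0 0 0.06 0 0 0; 0 0 0.06 0 0 0; 0 0 0.06 0 0 0; 0 0 0 0 0 0"
}}

```text
time_s: 9.25
position: [0.454, 0.2152, 0.1813]
tcp_rot: [[-0.025, 1.0, 0.001], [1.0, 0.025, -0.003], [-0.003, 0.001, -1.0]]
force: [-1.2, -0.0, -4.3]
opening: 0.161
grasp_force: 30.0
```

The tip is past the mouth with no contact force, so the ribs are in the slots. Continuing.

{"fn": "apply_moves", "kwargs": {
  "plan": "0 0 0.05 0 0 0; 0 0 0.05 0 0 0; 0 0 0.05 0 0 0; 0 0 0.05 0 0 0; 0 0 0 0 0 0; 0 0 0 0 0 0"
}}

```text
time_s: 9.75
position: [0.4546, 0.2152, 0.1723]
tcp_rot: [[-0.025, 1.0, 0.003], [1.0, 0.025, -0.003], [-0.003, 0.003, -1.0]]
force: [-1.1, -0.6, 2.3]
opening: 0.158
grasp_force: 30.0
```

{"fn": "apply_moves", "kwargs": {
  "plan": "0 0 0.05 0 0 0; 0 0 0.05 0 0 0; 0 0 0.05 0 0 0; 0 0 0.05 0 0 0; 0 0 0 0 0 0; 0 0 0 0 0 0"
}}

```text
time_s: 10.25
position: [0.4547, 0.2152, 0.162]
tcp_rot: [[-0.025, 1.0, 0.003], [1.0, 0.025, -0.003], [-0.003, 0.003, -1.0]]
force: [-0.9, -1.4, 5.9]
opening: 0.154
grasp_force: 30.0
```

{"fn": "apply_moves", "kwargs": {
  "plan": "0 0 0.04 0 0 0; 0 0 0.04 0 0 0; 0 0 0.03 0 0 0; 0 0 0 0 0 0; 0 0 0 0 0 0"
}}

```text
time_s: 10.67
position: [0.4547, 0.2153, 0.1567]
tcp_rot: [[-0.025, 1.0, 0.003], [1.0, 0.025, -0.002], [-0.003, 0.003, -1.0]]
force: [-1.8, -0.4, 6.8]
opening: 0.161
grasp_force: 30.0
```

{"fn": "apply_moves", "kwargs": {
  "plan": "0 0 0.02 0 0 0; 0 0 0 0 0 0; 0 0 0 0 0 0"
}}

```text
time_s: 10.92
position: [0.4547, 0.2152, 0.1558]
tcp_rot: [[-0.025, 1.0, 0.003], [1.0, 0.025, -0.002], [-0.003, 0.003, -1.0]]
force: [-1.1, 0.1, 8.5]
opening: 0.157
grasp_force: 30.0
```

{"fn": "apply_moves", "kwargs": {
  "plan": "0 0 0.02 0 0 0; 0 0 0 0 0 0; 0 0 0 0 0 0"
}}

```text
time_s: 11.17
position: [0.4549, 0.2153, 0.1555]
tcp_rot: [[-0.025, 1.0, 0.004], [1.0, 0.025, -0.002], [-0.002, 0.004, -1.0]]
force: [-2.9, -1.0, 11.7]
opening: 0.16
grasp_force: 30.0
```

The collar has contacted: z has stopped and the force is rising. Pressing a little more, then checking.

{"fn": "apply_moves", "kwargs": {
  "plan": "0 0 0.02 0 0 0; 0 0 0.02 0 0 0; 0 0 0 0 0 0; 0 0 0 0 0 0; 0 0 0 0 0 0"
}}

```text
time_s: 11.58
position: [0.455, 0.2153, 0.1553]
tcp_rot: [[-0.025, 1.0, 0.005], [1.0, 0.025, -0.002], [-0.002, 0.005, -1.0]]
force: [-6.3, -2.1, 25.7]
opening: 0.162
grasp_force: 30.0
```

Run:
```python
from h import *
o=[]
for n in('side','top'):
    i=capture(n)[:,:,::-1];u,v=proj(n,[[.4535,.2168,.12]])[0].astype(int)
    o.append(cv2.resize(i[v-40:v+40,u-36:u+36],None,fx=5.5,fy=5.5,interpolation=cv2.INTER_CUBIC))
cv2.imwrite('pics/c4.png',np.hstack(o))
s=bot.read_state();print(s['time_s'],s['position'],np.round(s['force'],1),np.round(s['moment'],2))
```

```text
11.6833 [0.45501322 0.21532802 0.1553802 ] [-5.9 -1.6 25.4] [-0.39  1.34 -0.01]
```

View pics/c4.png

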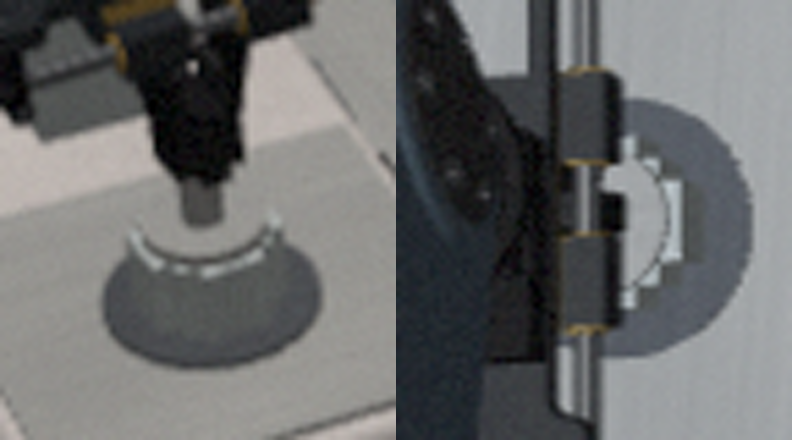

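The collar sits centred and flush on the hub in both views, pressed steadily at about 25 N. Handing in.

```bash
python3 -c "
from rig import bot
print(bot.hand_in())"
```

```text
the job is handed in; nothing more can be done
None
```

The wing-head spindle is fitted in the cutter's hub with its collar flush, still gripped and pressed home at about 25 N; the job was handed in at about 11.7 s, but the hand-in gave no verdict.

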